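# Open the hot dip warmer with the lid lifter

### The arm

A 6-joint arm with a two-finger parallel gripper is mounted at the origin on the work surface. World frame = base frame: x ahead of the robot, y to its left, z up, the work surface at z = 0. Lengths are in m, angles in rad, forces in N, time in s.
With the tool pointing down it reaches from about 0.4 to 0.825 m from the base axis. Payload 7 kg.
Tool frame: the origin (TCP) lies on the centre line of the jaws, within the pads' length; the fingertips stand 22 mm ahead of it and the grasp point (between the pads) lies 3 mm ahead of it; z points along the fingers, y is the direction in which the jaws open and shut (so a half turn about z gives the same grasp; the last joint's range is limited). The gripper opens to 88 mm and grips with 3 to 60 N. Pads are 19 mm wide; open, the fingers measure 130 mm over their backs; the gripper's body (78 mm by 193 mm) begins 47 mm behind the grasp point.
Start: joints at [-0.818, 0.359, 0.012, 0, -1.224, -0.288], TCP at [0.303, -0.603, 0.224] pointing down, gripper open.
Joint ranges: [-3.07, 3.07], [-1.43, 2.12], [-1.02, 1.25], [-3.03, 1.67], [-3.05, -0], [-3.03, 3.03]. Speed limits (rad/s): [2.39, 2.39, 3.01, 3.14, 3.14, 3.14].

### API

Orientations are given as [roll, pitch, yaw] about the fixed x, y, z axes, in that order (R = Rz(yaw) Ry(pitch) Rx(roll)).
In Python, from station import arm gives the robot as it stands. The module is installed in compiled form; this text tells all that it offers.
- The arm moves only by the tool arm_command, never from a script. Its argument "motion" is a list of rows, each a list of 3 entries, a list of its own where there are three numbers: the shift along the tool's x, y, z in mm, then the turn, a rotation vector about the tool's x, y, z in degrees, then the opening, from 0 (shut) to 1 (fully open). In form: [[[tx, ty, tz], [wx, wy, wz], grip], ...]. A call has 1 to 20 rows; each row shifts and turns the commanded pose from where the row before left it, along the tool's axes as they then stand; what a row does not reach is not made up. A row lasts 1/12 s, in which the tool goes at most 41.7 mm and 7.16 degrees, less where a joint would pass 70% of its speed; a pose out of reach is approached as far as the arm can. A call is refused whole if a number of a shift passes 41.7 or a number of a turn 7.16, either way. A call with a gripper value outside its range is refused whole. The fingers move at their own pace and stop on an object; "newtons" is the grip in N (left out, the last holds). Time passes only in rows, so rows that do not move let the fingers close. It gives the time, the measured TCP pose, the force and the opening at its end, in the units of the state.
- arm.get_state(): the state, without advancing time (a new reading comes with each control period).
- arm.grab_frame(name): name is "scene" or "top"; returns the picture (400x640x3 uint8, red, green, blue); there is no depth.
- arm.camera_info(name): a dict with "fov_y" (degrees; the focal length in pixels is half the picture's height over the tangent of half this angle, whatever the lens; pixels are square), "cx", "cy" (the principal point, pixels), "view" (4x4, takes a point from world to camera coordinates). Camera axes: x right, y down, z forward; pixel columns grow to the right and rows downward; lengths in m; the calibration is good to about 2 mm. A picture is of the moment at which its call begins. camera_info takes no time and is no camera call.
- arm.job_done(): hands the job in, once; it reports no verdict.
The state is a dict: "t": time; "q": joint angles; "qd": joint speeds; "joint_efforts": joint torques, N m; "eef_pos": TCP position; "ee_rot": TCP orientation; "force": force on the tool from outside, world axes, zero at the start; "moment": the same for the moment, N m; "width": finger opening in m.
Only numpy, scipy, OpenCV 4.12 (cv2) and the standard library are available. Lean on these libraries where they do the work, as an engineer would, in place of code of your own. Each camera call takes 0.05 s, during which the arm holds its last target. There are 200 camera calls.

### The job

The dip warmer's lid is hot, so touch it only with the lid lifter that stands in the bamboo organizer. Hook the lifter's fork under the lid's loop from the front, gently slide the lid to the back until you feel it butt against its stop (only there is it free of the lip that locks it), then lift it off level and set it down softly, flat and in the middle of the square cork trivet. Finally stand the lifter upright in a free slot of the organizer again, let go of it, and leave everything else as it is.

Things in the scene. Friction and masses are not known exactly. Their poses are not given: they have to be found in the camera images.
- lifter_grip (a point): Centre of the handle of the loose lid lifter (0.12 kg, 125 mm tall): an upright dark wooden block 20 mm (x) by 16 mm (y) by 70 mm tall. z is up, x is the way the fork points. Below it a flat steel shank is set back to x = -16..-8 mm and carries the fork, 90 mm below. The lifter starts standing in the left or right slot of the organizer, fork along the organizer's x within 0.1 rad.
- lifter: Same lifter, same axes; origin on the fork's underside, 90 mm straight below lifter_grip. Fork: two level prongs 5 mm thick, 7 mm wide, at y = +-12.5 mm, from a 32 mm wide, 24 mm high back plate (front face at x = -8 mm) to x = +14 mm; the last 4 mm rise to 9 mm above the underside. The loop's bar lies in the throat x = -8..+10 mm.
- organizer: Fixed bamboo remote organizer, outside 62 mm (x) by 150 mm (y) by 55 mm high, walls 6 mm, floor 6 mm thick; origin under its centre. Three open slots side by side along y, centres at y = -48, 0, +48 mm, each 50 mm (x) by 42 mm (y). The lifter stands in one outer slot, the projector remote in the other; the middle one is empty.
- lid: Loose hot steel lid, plate 110 (x) x 100 (y) x 5 mm, 0.58 to 0.75 kg; origin: centre of its underside, at first 65 mm above the work surface; z up, +x to the warmer's back. Its front edge is locked under a lip (top at 76 mm). Slid along +x by an unmeasured 8 to 40 mm (takes 1 to 2 N) it meets a rigid stop; only the last 3 mm are clear of the lip. Over about 9 N at the stop is too much: it tips.
- loop (a point): Middle of the bar of the lid's loop: round bar 8 mm thick along the lid's y, its centre 33 mm above the lid's underside (24 mm free gap between bar and plate), on two posts at y = +-32 mm (56 mm clear between). The lid lies in a channel on top of the fixed steel and black dip warmer (179 x 126 x 76 mm), between side guides with 2 mm of play. At first the bar is 18 to 50 mm beyond the lip's edge.
- trivet: Fixed nearly square cork trivet, 165 mm (x) by 155 mm (y) by 10 mm thick; origin at the centre of its underside on the work surface.
- remote: Black projector remote, 38 x 22 x 120 mm, standing in an outer slot of the organizer: leave it alone. Origin under its centre.
- coaster: Round cork coaster, 96 mm across, 6 mm thick: leave it alone. Origin under its centre.
- clicker: Red fidget clicker, 45 x 30 x 21 mm: leave it alone. Origin under its centre.
- tin: Small steel tin with a hinged lid, 64 x 92 x 28 mm: leave it alone. Origin under its centre.
- mug: White mug, 80 mm across, 90 mm tall: leave it alone. Origin under its centre.
- bowl: Blue snack bowl, 130 mm across, 50 mm tall: leave it alone. Origin under its centre.
Mind the look-alikes: they are no part of the job. Leave any orange look-alike of the organizer alone.

How it is judged:
By the outcome, as a careful person would: the job done as asked, in the order asked, and still so for the second after the job is handed in, with the robot touching nothing.
It also fails if it takes over 72 s, if anything falls off the work surface, if the arm or the gripper's body presses on something with over 40 N, if the wrist force passes 120 N, or if a joint passes its speed limit or range.

## Working session

There is one attempt and no reset: what is moved stays moved. The work goes in short steps, Python scripts to look and compute and a tool call to move; the robot and the scene stay as the last step left them, time stands still between calls to the robot, and variables do not carry over. Pictures are saved under pics/ and viewed, on a budget of 10 in all, crops included, one or two more only if the job needs it, and the job is handed in when it is done.

Besides the shell and the picture viewer there is one more tool, called as a command line: name --argument value ..., lists and objects as JSON in quotes. arm_command: Moves the arm, as the interface text tells. Its arguments: {"type":"object","properties":{"motion":{"type":"array","items":{"type":"array"}},"newtons":{"type":"number"}},"required":["motion"]}

```bash
mkdir -p pics; cat > h.py <<'E'
import numpy as np, cv2
from station import arm
def snap(n,f,crop=None,s=1):
    im=arm.grab_frame(n)
    if crop: x0,y0,x1,y1=crop; im=im[y0:y1,x0:x1]
    if s!=1: im=cv2.resize(im,None,fx=s,fy=s,interpolation=cv2.INTER_CUBIC)
    cv2.imwrite('pics/'+f,im[:,:,::-1])
def cam(n):
    c=arm.camera_info(n); return 200/np.tan(np.radians(c['fov_y'])/2),c['cx'],c['cy'],np.array(c['view'])
def proj(n,p):
    f,cx,cy,V=cam(n); q=V@np.r_[p,1]; return np.array([f*q[0]/q[2]+cx,f*q[1]/q[2]+cy])
def back(n,u,v,z):
    f,cx,cy,V=cam(n); R=V[:3,:3];o=-R.T@V[:3,3]; d=R.T@np.array([(u-cx)/f,(v-cy)/f,1]); return o+d*(z-o[2])/d[2]
E
python3 - <<'E'
from h import *
snap('top','t0.png'); snap('scene','s0.png')
for n in('top','scene'):
    f,cx,cy,V=cam(n); print(n,f,cx,cy,-V[:3,:3].T@V[:3,3]); print(V.round(3), arm.camera_info(n).keys())
print(arm.get_state())
E
```

```text
top 368.8252595584441 317.4343845183465 194.88526431052975 [0.46225111 0.01389617 0.95039049]
[[-0.03  -0.999  0.02   0.008]
 [-0.997  0.028 -0.068  0.525]
 [ 0.067 -0.022 -0.998  0.917]
 [ 0.     0.     0.     1.   ]] dict_keys(['fov_y', 'cx', 'cy', 'view'])
scene 510.64591493574164 328.7980087464995 193.35678463379787 [1.27015393 0.57387677 1.03858869]
[[-0.61   0.792  0.017  0.302]
 [ 0.552  0.441 -0.707 -0.22 ]
 [-0.568 -0.422 -0.707  1.698]
 [ 0.     0.     0.     1.   ]] dict_keys(['fov_y', 'cx', 'cy', 'view'])
{'t': 0.1, 'q': array([-8.17889530e-01,  3.59343714e-01,  1.11450897e-02, -2.78563253e-04,
       -1.22409990e+00, -2.88069595e-01]), 'qd': array([ 0.00093751, -0.00050987,  0.00184102,  0.00156814,  0.00164768,
        0.00178873]), 'joint_efforts': array([-1.42640565e-03, -5.84165347e+01,  2.93751580e+01,  7.01544285e+00,
        1.01456948e-02, -5.35335744e-05]), 'eef_pos': array([ 0.30233745, -0.60301221,  0.22330103]), 'ee_rot': array([ 3.14007795e+00, -1.75723940e-04, -2.67685017e+00]), 'force': array([-0.47411157,  0.49175554, -0.4793061 ]), 'moment': array([0.03468918, 0.00035306, 0.03385005]), 'width': 0.08771703401759158}
```

View pics/t0.png

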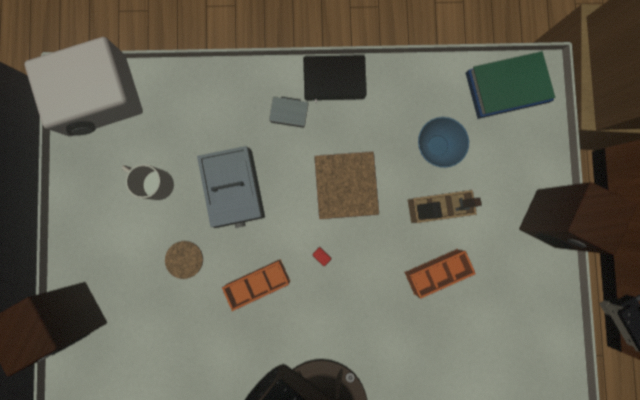

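View pics/s0.png

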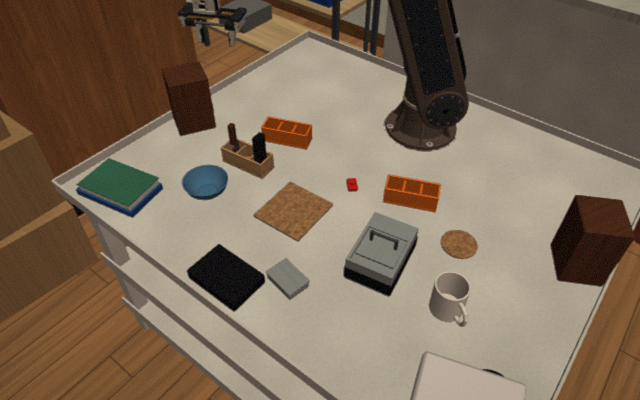

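The top view shows the bamboo organizer at (444,206). The remote is at (430,210), the brown lifter handle at (467,203), the warmer at (230,187) and the trivet at (347,185). The look-alikes are the orange organizers at (256,284) and (440,273), and the black and brown blocks. In the scene view the brown handle is at (232,135) and the remote at (260,147). I choose the brown handle in the bamboo organizer and will check it in a close crop.

```bash
python3 - <<'E'
from h import *
T=arm.grab_frame('top');S=arm.grab_frame('scene')
def c(im,x,y,w,h,s=4): return cv2.resize(im[y:y+h,x:x+w],None,fx=s,fy=s,interpolation=cv2.INTER_CUBIC)
# each tile 400x300 = 100x75 at x4
o=np.vstack([np.hstack([c(T,395,170,100,75),c(T,180,140,133,100,3)[:300,:400] if 0 else cv2.resize(T[140:237,180:309],(400,300),interpolation=cv2.INTER_CUBIC)]),
 np.hstack([c(S,205,110,100,75),c(S,335,205,100,75)])])
cv2.imwrite('pics/c1.png',o[:,:,::-1])
E
```

```text
(no output)
```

View pics/c1.png

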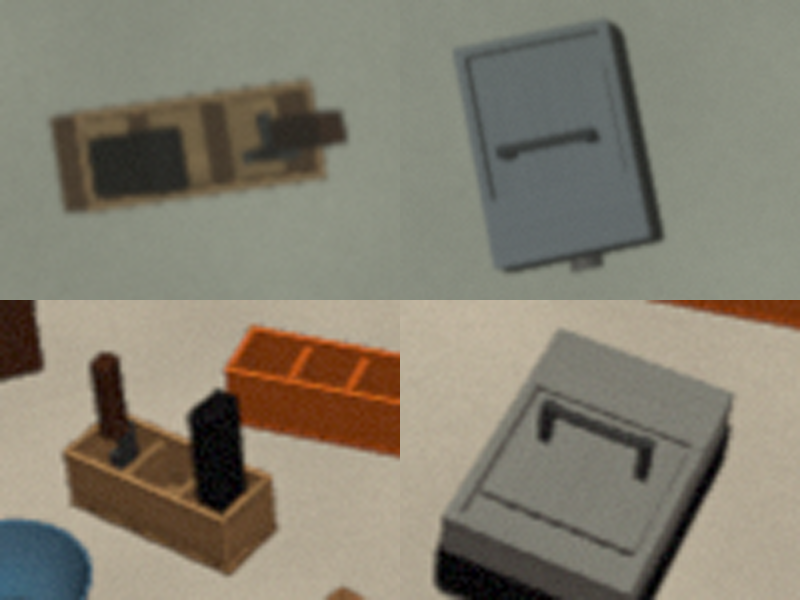

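The crop confirms it: the brown-handled lifter with its steel fork is in the end slot, the remote is in the opposite one and the middle slot is empty. The lid loop runs (215,189)-(242,183) in top. Next I measure everything from both cameras.

```bash
python3 - <<'E'
from h import *
np.set_printoptions(precision=4,suppress=True)
def quad(name,n,pts,z):
    P=np.array([back(n,*p,z) for p in pts])[:,:2]; c=P.mean(0)
    e=np.roll(P,-1,0)-P
    print(name,n,'c',c,'sides',np.linalg.norm(e,axis=1),'ang',np.degrees(np.arctan2(e[:,1],e[:,0])))
quad('trivet','top',[(315,154),(374,152),(379,216),(319,218)],.01)
quad('trivet','scene',[(292,184),(332,206),(295,238),(254,211)],.01)
quad('org','top',[(408,199.5),(472.5,190),(476,214.5),(412,222.5)],.055)
quad('warm','top',[(197.7,155.2),(247,146.5),(264.5,217.4),(212.3,226.5)],.076)
for a,b in [((214.8,189),(241.9,183.5))]:
    print('loop top',back('top',*a,.098),back('top',*b,.098))
print('loop scene',back('scene',371.8,231.3,.1),back('scene',396.3,240,.1))
def tri(ps):
    A=[];B=[]
    for n,u,v in ps:
        f,cx,cy,V=cam(n);x=(u-cx)/f;y=(v-cy)/f
        for r in (V[0]-x*V[2],V[1]-y*V[2]): A.append(r[:3]);B.append(-r[3])
    s=np.linalg.lstsq(np.array(A),np.array(B),rcond=None); return s[0],[proj(n,s[0])-np.array([u,v]) for n,u,v in ps]
print('loopmid',tri([('top',228.4,186.3),('scene',384,235.6)]))
# handle top: top crop (338,128)/4 ; scene crop (104,358-300)
print('handletop',tri([('top',395+338/4,170+128/4),('scene',205+104/4,110+57/4)]))
print('handlebot',tri([('top',395+278/4,170+130/4),('scene',205+113/4,110+136/4)]))
print('remotetop',tri([('top',395+140/4,170+160/4),('scene',205+215/4,110+103/4)]))
E
```

```text
trivet top c [ 0.5492 -0.083 ] sides [0.1526 0.1655 0.1534 0.1648] ang [ -89.5337 -177.8578   90.2093    1.8664]
trivet scene c [ 0.5527 -0.0796] sides [0.1442 0.1524 0.1505 0.1468] ang [ 90.8947  -2.1145 -91.4282 175.3335]
org top c [ 0.4852 -0.3101] sides [0.1614 0.0605 0.1589 0.0567] ang [ -83.3112 -175.1439   95.3434    7.2701]
warm top c [0.5476 0.2001] sides [0.1185 0.1745 0.124  0.1732] ang [ -81.2992 -167.3249   98.2196   10.8991]
loop top [0.5399 0.2313 0.098 ] [0.5509 0.1689 0.098 ]
loop scene [0.5535 0.1744 0.1   ] [0.5398 0.2358 0.1   ]
loopmid (array([0.5444, 0.202 , 0.0957]), [array([-0.6375,  0.4706]), array([-0.7657,  0.0338])])
handletop (array([ 0.4902, -0.3674,  0.1278]), [array([-0.6139,  0.4303]), array([-0.5627, -0.2091])])
handlebot (array([ 0.4934, -0.3647,  0.0566]), [array([-0.0956,  0.0677]), array([-0.0928, -0.0316])])
remotetop (array([ 0.4791, -0.2591,  0.1303]), [array([ 1.7497, -1.2779]), array([1.6799, 0.436 ])])
```

```bash
cat >> h.py <<'E'
def boxpts(b):
    return np.array([[b[i][0],b[j][1],b[k][2]] if 0 else [b[0][i],b[1][j],b[2][k]] for i in(0,1) for j in(0,1) for k in(0,1)])
LIFT=[((-.01,.01),(-.008,.008),(.055,.125)),((-.016,-.008),(-.016,.016),(0,.024)),((-.008,.014),(-.016,-.009),(0,.005)),((-.008,.014),(.009,.016),(0,.005))]
LID=[((-.055,.055),(-.05,.05),(0,.005)),((-.004,.004),(-.032,.032),(.029,.037))]
def draw(im,n,boxes,pos,yaw,off,s,col):
    c,q=np.cos(yaw),np.sin(yaw);R=np.array([[c,-q,0],[q,c,0],[0,0,1]])
    for b in boxes:
        P=boxpts(b);uv=[tuple(np.round(((proj(n,R@p+pos)-off+.5)*s-.5)*8).astype(int).tolist()) for p in P]
        for i in range(8):
            for m in(1,2,4):
                if not i&m: cv2.line(im,uv[i],uv[i|m],col,1,cv2.LINE_AA,3)
def tile(n,off,boxes,poses,s=5,w=80,h=60):
    im=arm.grab_frame(n)[off[1]:off[1]+h,off[0]:off[0]+w]
    im=np.ascontiguousarray(cv2.resize(im,None,fx=s,fy=s,interpolation=cv2.INTER_CUBIC))
    for (pos,yaw),col in zip(poses,[(255,255,0),(0,255,255)]): draw(im,n,boxes,np.array(pos),yaw,np.array(off),s,col)
    return im
E
python3 - <<'E'
from h import *
o=np.radians(6)
def row(yaw): return np.hstack([tile('top',(420,170),LIFT,[((.4915,-.365,.006),yaw)]),tile('scene',(200,115),LIFT,[((.4915,-.365,.006),yaw)])])
cv2.imwrite('pics/l.png',np.vstack([row(o),row(o+np.pi)])[:,:,::-1])
E
```

```text
(no output)
```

View pics/l.png

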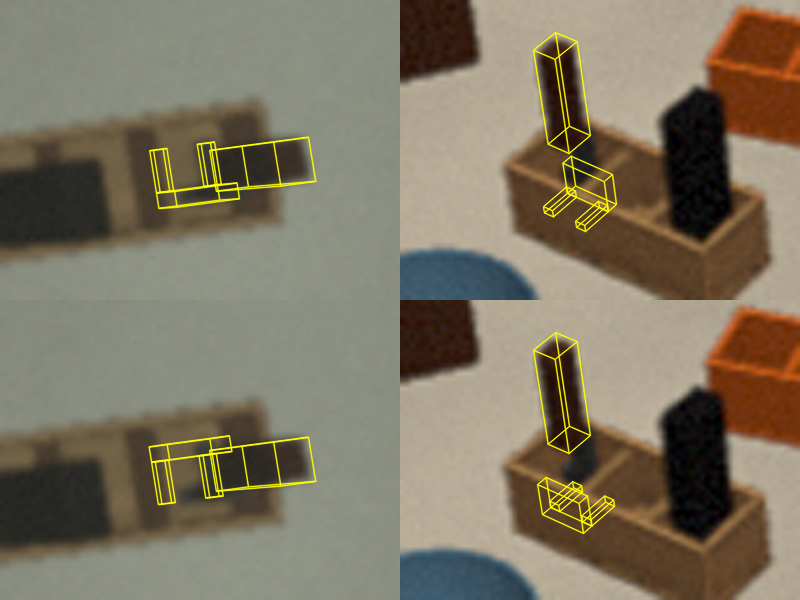

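The overlay shows the fork points to world +x (upper row): the shank sits on the robot side of the handle. The handle box at (0.4915,-0.365) matches in both views. I turn the jaws along the lifter's x and go above it.

```bash
cat >> h.py <<'E'
from scipy.spatial.transform import Rotation as Ro
def to(p,yawdeg=None,n=None):
    s=arm.get_state();R=Ro.from_euler('xyz',s['ee_rot'])
    d=R.inv().apply(np.array(p)-s['eef_pos'])*1000
    print('tool shift mm',d.round(1),'rows>=',np.ceil(np.linalg.norm(d)/41).astype(int))
    if yawdeg is not None:
        print('tool rotvec deg',np.degrees((R.inv()*Ro.from_euler('xyz',[np.pi,0,np.radians(yawdeg)])).as_rotvec()).round(2))
        print('shift in target frame',Ro.from_euler('xyz',[np.pi,0,np.radians(yawdeg)]).inv().apply(np.array(p)-s['eef_pos'])*1000)
E
python3 -c "
from h import *
to((.4915,-.365,.223),-84)"
```

```text
tool shift mm [-275.7  128.3    1. ] rows>= 8
tool rotvec deg [ 1.000e-02  1.000e-02 -6.937e+01]
shift in target frame [-217.23997861 -212.85690712    0.99578869]
```

arm_command --motion '[[[0,0,0],[0,0,-6.94],1],[[0,0,0],[0,0,-6.94],1],[[0,0,0],[0,0,-6.94],1],[[0,0,0],[0,0,-6.94],1],[[0,0,0],[0,0,-6.94],1],[[0,0,0],[0,0,-6.94],1],[[0,0,0],[0,0,-6.94],1],[[0,0,0],[0,0,-6.94],1],[[0,0,0],[0,0,-6.94],1],[[0,0,0],[0,0,-6.94],1]]'

```text
t: 1.23
eef_pos: [0.3025, -0.6034, 0.2241]
ee_rot: [3.142, 0.0, -1.46]
force: [-0.4, -1.1, -0.2]
width: 0.0871
```

arm_command --motion '[[[-21.7,-21.3,0],[0,0,0],1],[[-21.7,-21.3,0],[0,0,0],1],[[-21.7,-21.3,0],[0,0,0],1],[[-21.7,-21.3,0],[0,0,0],1],[[-21.7,-21.3,0],[0,0,0],1],[[-21.7,-21.3,0],[0,0,0],1],[[-21.7,-21.3,0],[0,0,0],1],[[-21.7,-21.3,0],[0,0,0],1],[[-21.7,-21.3,0],[0,0,0],1],[[-21.7,-21.3,0],[0,0,0],1],[[0,0,0],[0,0,0],1],[[0,0,0],[0,0,0],1]]'

```text
t: 2.23
eef_pos: [0.4925, -0.3639, 0.2242]
ee_rot: [-3.141, -0.0, -1.463]
force: [0.0, 0.2, -0.5]
width: 0.0876
```

```bash
python3 -c "
from h import *
print(arm.get_state()['eef_pos'])
to((.4915,-.365,.097),-84)
p=arm.get_state()['eef_pos']+[0,0,-.022]
print(proj('scene',p))
t=np.hstack([tile('scene',(190,90),LIFT,[((.4915,-.365,.006),.105)],s=5,w=80,h=80),tile('top',(420,170),LIFT,[((.4915,-.365,.006),.105)],s=5,w=80,h=80)])
cv2.imwrite('pics/g.png',t[:,:,::-1])"
```

```text
[ 0.49253648 -0.36392894  0.22422696]
tool shift mm [  0.9   1.2 127.2] rows>= 4
tool rotvec deg [-0.01 -0.    0.18]
shift in target frame [  0.95684808   1.14275692 127.22696234]
[227.57188103 103.53664348]
```

View pics/g.png

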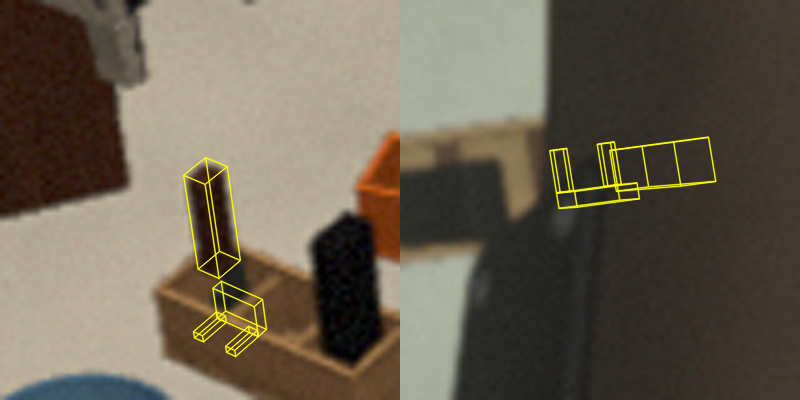

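The fingers hang centred above the handle: finger tip at tile (125,80), handle at (205,165), and the wireframe still fits. I descend and grip.

arm_command --motion '[[[0.3,0.4,25],[0,0,0],1],[[0.3,0.4,25],[0,0,0],1],[[0.3,0.4,25],[0,0,0],1],[[0,0,20],[0,0,0],1],[[0,0,20],[0,0,0],1],[[0,0,12],[0,0,0],1],[[0,0,0],[0,0,0],1],[[0,0,0],[0,0,0],0.4],[[0,0,0],[0,0,0],0.2],[[0,0,0],[0,0,0],0.1],[[0,0,0],[0,0,0],0],[[0,0,0],[0,0,0],0],[[0,0,0],[0,0,0],0],[[0,0,0],[0,0,0],0],[[0,0,0],[0,0,0],0],[[0,0,0],[0,0,0],0]]' --newtons 45

```text
t: 3.67
eef_pos: [0.4905, -0.3661, 0.0972]
ee_rot: [-3.142, 0.0, -1.465]
force: [0.7, 1.2, 0.4]
width: 0.0333
```

arm_command --motion '[[[0,0,0],[0,0,0],0],[[0,0,0],[0,0,0],0],[[0,0,0],[0,0,0],0],[[0,0,0],[0,0,0],0],[[0,0,0],[0,0,0],0],[[0,0,0],[0,0,0],0],[[0,0,0],[0,0,0],0],[[0,0,0],[0,0,0],0]]'

```text
t: 4.33
eef_pos: [0.4904, -0.3662, 0.0971]
ee_rot: [3.141, 0.0, -1.466]
force: [1.3, 1.1, -0.9]
width: 0.0198
```

arm_command --motion '[[[0,0,-10],[0,0,0],0],[[0,0,-20],[0,0,0],0],[[0,0,-20],[0,0,0],0],[[0,0,-20],[0,0,0],0],[[0,0,-20],[0,0,0],0],[[0,0,-20],[0,0,0],0],[[0,0,-20],[0,0,0],0],[[0,0,-20],[0,0,0],0],[[0,0,-10],[0,0,-2],0],[[0,0,0],[0,0,-2],0],[[0,0,0],[0,0,0],0]]'

```text
t: 5.25
eef_pos: [0.4906, -0.3663, 0.2589]
ee_rot: [-3.14, -0.001, -1.394]
force: [-0.1, 0.1, -1.6]
width: 0.0196
```

```bash
python3 -c "
from h import *
s=arm.get_state();print(s['eef_pos'],s['ee_rot'],s['force'],s['width'])
to((.5135,.1964,.257),-80)"
```

```text
[ 0.49064249 -0.36634094  0.25891911] [-3.13967217e+00 -1.15365278e-03 -1.39414106e+00] [-0.05064504  0.13845968 -1.5533638 ] 0.019629615786333692
tool shift mm [-550.  -121.4    1.5] rows>= 14
tool rotvec deg [-0.11 -0.07  0.12]
shift in target frame [-550.22247302 -120.22919207    1.91910964]
```

arm_command --motion '[[[-15,-3.3,0],[0,0,0],0],[[-30,-6.6,0],[0,0,0],0],[[-32,-7,0],[0,0,0],0],[[-32,-7,0],[0,0,0],0],[[-32,-7,0],[0,0,0],0],[[-32,-7,0],[0,0,0],0],[[-32,-7,0],[0,0,0],0],[[-32,-7,0],[0,0,0],0],[[-32,-7,0],[0,0,0],0],[[-32,-7,0],[0,0,0],0],[[-32,-7,0],[0,0,0],0],[[-32,-7,0],[0,0,0],0],[[-32,-7,0],[0,0,0],0],[[-32,-7,0],[0,0,0],0],[[-32,-7,0],[0,0,0],0],[[-32,-7,0],[0,0,0],0],[[-32,-7,0],[0,0,0],0],[[-25,-6,0],[0,0,0],0],[[0,0,0],[0,0,0],0],[[0,0,0],[0,0,0],0]]'

```text
t: 6.92
eef_pos: [0.5132, 0.1975, 0.2566]
ee_rot: [3.14, -0.001, -1.395]
force: [-0.6, -0.3, -1.0]
width: 0.0196
```

```bash
python3 -c "
from h import *
s=arm.get_state();print(s['eef_pos'],s['ee_rot'],s['force'],s['width'])
to((.5135,.1964,.257),-80)
p=s['eef_pos']-[0,0,.0911]; y=s['ee_rot'][2]+np.pi/2
a=tile('scene',(320,160),LIFT,[(p,y)],s=4,w=100,h=100);draw(a,'scene',LID,np.array([.545,.202,.065]),.175,np.array((320,160)),4,(0,255,255))
b=tile('top',(180,140),LIFT,[(p,y)],s=4,w=100,h=100);draw(b,'top',LID,np.array([.545,.202,.065]),.175,np.array((180,140)),4,(0,255,255))
cv2.imwrite('pics/w.png',np.hstack([a,b])[:,:,::-1])"
```

```text
[0.51323708 0.19750772 0.25663856] [ 3.14024367e+00 -6.65576069e-04 -1.39463106e+00] [-0.63161785 -0.25007155 -1.02689866] 0.019598049531194314
tool shift mm [ 1.1 -0.1 -0.4] rows>= 1
tool rotvec deg [ 0.08 -0.04  0.09]
shift in target frame [ 1.13655025 -0.06657022 -0.36144136]
```

View pics/w.png

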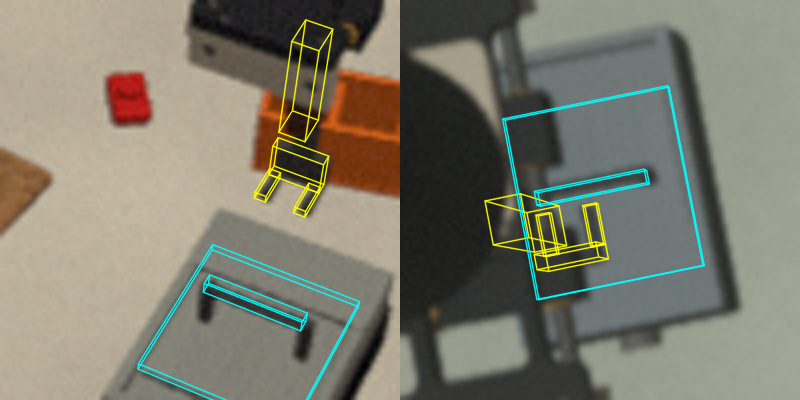

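The wireframe fits the held lifter and the loop bar (scene tile bar (205,285)-(305,320)). I go down to fork level, just above the lip and in front of the bar.

arm_command --motion '[[[0,0,15],[0,0,0],0],[[0,0,15],[0,0,0],0],[[0,0,15],[0,0,0],0],[[0,0,12],[0,0,0],0],[[0,0,10],[0,0,0],0],[[0,0,8],[0,0,0],0],[[0,0,6],[0,0,0],0],[[0,0,4],[0,0,0],0],[[0,0,0],[0,0,0],0],[[0,0,0],[0,0,0],0]]'

```text
t: 7.85
eef_pos: [0.5139, 0.1965, 0.1724]
ee_rot: [-3.141, -0.0, -1.396]
force: [-0.8, -0.0, -1.4]
width: 0.0198
```

```bash
python3 -c "
from h import *
s=arm.get_state();print(s['eef_pos'],s['ee_rot'],s['force'],s['width'])
p=s['eef_pos']-[0,0,.0911]; y=s['ee_rot'][2]+np.pi/2
a=tile('scene',(350,200),LIFT,[(p,y)],s=8,w=75,h=70)
b=tile('scene',(350,200),LIFT,[],s=8,w=25,h=70)
c=arm.grab_frame('scene')
c=cv2.resize(c[200:270,350:400],None,fx=8,fy=8,interpolation=cv2.INTER_CUBIC)
cv2.imwrite('pics/w2.png',np.hstack([a[:,:400],c])[:,:,::-1])"
```

```text
[0.51390276 0.19645562 0.17242017] [-3.14131087e+00 -7.45033318e-05 -1.39563248e+00] [-0.80319367 -0.03159529 -1.36579866] 0.01978038985594431
```

View pics/w2.png

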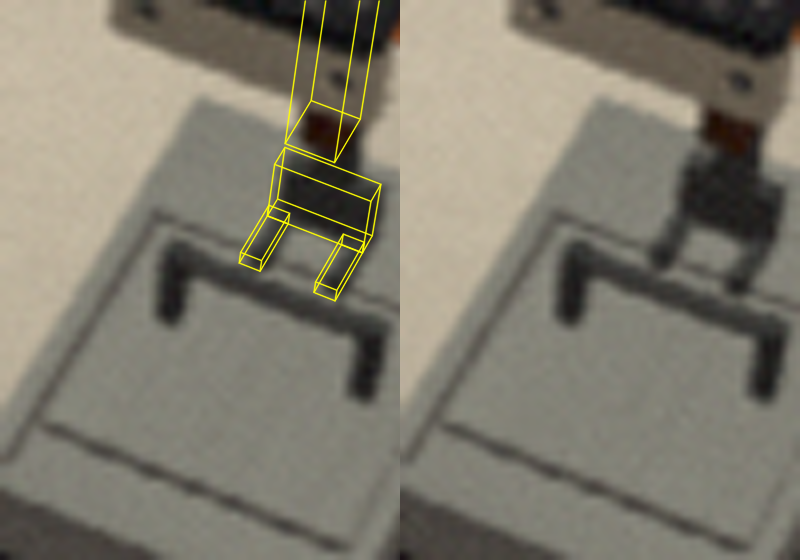

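The fork stands in front of the bar and within about 2 mm of its middle: prong tips at (660,262) and (735,285), bar (580,250)-(785,325), right panel. I lower 2 mm and run it in under the bar.

arm_command --motion '[[[0,0,2],[0,0,0],0],[[0,-5,0],[0,0,0],0],[[0,-5,0],[0,0,0],0],[[0,-5,0],[0,0,0],0],[[0,-4,0],[0,0,0],0],[[0,-4,0],[0,0,0],0],[[0,-3,0],[0,0,0],0],[[0,-2,0],[0,0,0],0],[[0,0,0],[0,0,0],0],[[0,0,0],[0,0,0],0]]'

```text
t: 8.83
eef_pos: [0.5412, 0.2012, 0.17]
ee_rot: [3.141, -0.0, -1.396]
force: [-0.7, 0.3, -1.5]
width: 0.0196
```

```bash
python3 -c "
from h import *
s=arm.get_state();print(s['eef_pos'],s['ee_rot'],s['force'],s['moment'],s['width'])
c=arm.grab_frame('scene')
c=cv2.resize(c[200:270,350:430],None,fx=8,fy=8,interpolation=cv2.INTER_CUBIC)
cv2.imwrite('pics/w3.png',c[:,:,::-1])"
```

```text
[0.54124274 0.20121424 0.17001629] [ 3.14126092e+00 -1.02728107e-04 -1.39591820e+00] [-0.65664443  0.2718335  -1.46324103] [-0.02481675  0.17207147 -0.00064219] 0.019604565846120716
```

View pics/w3.png

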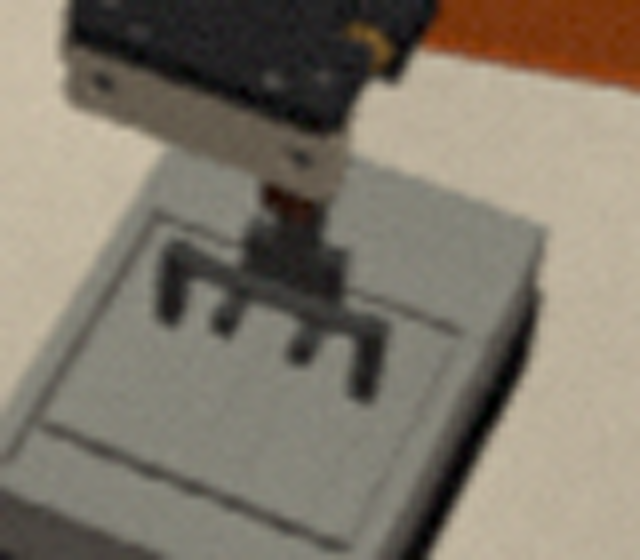

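The prongs, at (228,320) and (303,350), stick out under the bar and are centred between the posts. Now I push gently, reading the force as I go.

arm_command --motion '[[[0,-2,0],[0,0,0],0],[[0,-2,0],[0,0,0],0],[[0,-2,0],[0,0,0],0],[[0,-1,0],[0,0,0],0],[[0,-1,0],[0,0,0],0],[[0,-1,0],[0,0,0],0],[[0,-1,0],[0,0,0],0]]'

```text
t: 9.47
eef_pos: [0.5512, 0.203, 0.1701]
ee_rot: [3.142, -0.0, -1.396]
force: [0.4, -0.1, -0.6]
width: 0.0198
```

arm_command --motion '[[[0,-1,0],[0,0,0],0],[[0,-1,0],[0,0,0],0],[[0,-1,0],[0,0,0],0]]'

```text
t: 9.72
eef_pos: [0.5537, 0.2034, 0.17]
ee_rot: [3.141, -0.0, -1.396]
force: [-2.4, -0.5, -0.4]
width: 0.0195
```

arm_command --motion '[[[0,-1,0],[0,0,0],0],[[0,-1,0],[0,0,0],0],[[0,-1,0],[0,0,0],0]]'

```text
t: 9.97
eef_pos: [0.5569, 0.204, 0.17]
ee_rot: [3.141, -0.0, -1.396]
force: [-1.0, -0.3, -1.0]
width: 0.0193
```

arm_command --motion '[[[0,-0.8,0],[0,0,0],0],[[0,-0.8,0],[0,0,0],0]]'

```text
t: 10.13
eef_pos: [0.5586, 0.2043, 0.17]
ee_rot: [3.141, -0.0, -1.396]
force: [-1.1, 0.5, -1.4]
width: 0.0199
```

arm_command --motion '[[[0,-0.8,0],[0,0,0],0],[[0,-0.8,0],[0,0,0],0]]'

```text
t: 10.3
eef_pos: [0.5602, 0.2046, 0.1701]
ee_rot: [3.141, -0.0, -1.396]
force: [-0.7, -0.3, -2.4]
width: 0.0196
```

arm_command --motion '[[[0,-0.8,0],[0,0,0],0],[[0,-0.8,0],[0,0,0],0]]'

```text
t: 10.47
eef_pos: [0.5618, 0.205, 0.1701]
ee_rot: [3.142, 0.0, -1.396]
force: [-1.8, -1.4, -2.0]
width: 0.0196
```

```bash
cat > st.py <<'E'
from h import *
s=arm.get_state(); y=s['ee_rot'][2]; d=np.array([-np.sin(y),np.cos(y),0])
print('along',((s['eef_pos']-[.5139,.1965,.17])@d*1000).round(1),'F',(s['force']@d).round(2),'Mpitch',(np.cross([0,0,1],d)@s['moment']).round(3),s['force'].round(1))
E
python3 st.py; python3 - <<'E'
from h import *
# dark-bar tracking: compare with earlier image
a=cv2.imread('pics/w3.png');c=arm.grab_frame('scene')
c=cv2.resize(c[200:270,350:430],None,fx=8,fy=8,interpolation=cv2.INTER_CUBIC)[:,:,::-1]
g=lambda i:cv2.cvtColor(np.ascontiguousarray(i),cv2.COLOR_BGR2GRAY)
for n,(x0,y0,x1,y1) in {'Lpost':(145,270,200,340),'Rpost':(340,340,400,415)}.items():
    T=g(a)[y0:y1,x0:x1];R=cv2.matchTemplate(g(c),T,cv2.TM_CCOEFF_NORMED)
    _,v,_,l=cv2.minMaxLoc(R[y0-80:y0+250,max(0,x0-150):x0+50]);print(n,v,(max(0,x0-150)+l[0]-x0)/8,(y0-80+l[1]-y0)/8)
p=np.array([.545,.202,.085]);print('px for 10mm',proj('scene',p+.01*np.array([.985,.174,0]))-proj('scene',p))
E
```

```text
along 48.7 F -2.05 Mpitch 0.744 [-1.8 -1.4 -2. ]
Lpost 0.9896247982978821 -1.625 2.75
Rpost 0.9892391562461853 -1.5 2.75
px for 10mm [-1.63621647  2.7960465 ]
```

The posts in the image have moved 10 mm, so the lid is sliding. I continue in small steps.

arm_command --motion '[[[0,-0.8,0],[0,0,0],0],[[0,-0.8,0],[0,0,0],0],[[0,0,0],[0,0,0],0]]'

```text
t: 10.77
eef_pos: [0.5635, 0.2053, 0.1702]
ee_rot: [-3.141, -0.0, -1.396]
force: [-1.5, -0.7, -2.2]
width: 0.0194
```

```bash
python3 st.py
```

```text
along 50.4 F -1.6 Mpitch 0.636 [-1.5 -0.7 -2.2]
```

arm_command --motion '[[[0,-0.8,0],[0,0,0],0],[[0,-0.8,0],[0,0,0],0]]'

```text
t: 10.93
eef_pos: [0.5649, 0.2055, 0.1702]
ee_rot: [-3.142, 0.0, -1.396]
force: [-1.3, 0.1, -1.1]
width: 0.0198
```

arm_command --motion '[[[0,-0.8,0],[0,0,0],0],[[0,-0.8,0],[0,0,0],0]]'

```text
t: 11.1
eef_pos: [0.5665, 0.2058, 0.1702]
ee_rot: [3.142, -0.0, -1.396]
force: [-1.7, 0.1, -1.9]
width: 0.0198
```

arm_command --motion '[[[0,-0.8,0],[0,0,0],0],[[0,-0.8,0],[0,0,0],0]]'

```text
t: 11.27
eef_pos: [0.5682, 0.2061, 0.1702]
ee_rot: [-3.142, 0.0, -1.396]
force: [-1.7, -0.9, -1.4]
width: 0.0199
```

arm_command --motion '[[[0,-0.8,0],[0,0,0],0],[[0,-0.8,0],[0,0,0],0]]'

```text
t: 11.43
eef_pos: [0.5697, 0.2063, 0.1702]
ee_rot: [-3.142, 0.0, -1.396]
force: [-1.9, 0.4, -1.5]
width: 0.0198
```

arm_command --motion '[[[0,-0.8,0],[0,0,0],0],[[0,-0.8,0],[0,0,0],0]]'

```text
t: 11.6
eef_pos: [0.5713, 0.2066, 0.1702]
ee_rot: [-3.141, 0.0, -1.396]
force: [-2.1, -0.8, -1.3]
width: 0.0199
```

arm_command --motion '[[[0,-0.8,0],[0,0,0],0],[[0,-0.8,0],[0,0,0],0]]'

```text
t: 11.77
eef_pos: [0.5729, 0.2069, 0.1702]
ee_rot: [-3.142, 0.0, -1.396]
force: [-1.7, -0.5, -0.8]
width: 0.0198
```

arm_command --motion '[[[0,-0.8,0],[0,0,0],0],[[0,-0.8,0],[0,0,0],0]]'

```text
t: 11.93
eef_pos: [0.5745, 0.2072, 0.1702]
ee_rot: [-3.142, 0.0, -1.396]
force: [-0.8, -0.1, -1.1]
width: 0.0196
```

arm_command --motion '[[[0,-0.8,0],[0,0,0],0],[[0,-0.8,0],[0,0,0],0]]'

```text
t: 12.1
eef_pos: [0.576, 0.2074, 0.1702]
ee_rot: [3.142, -0.0, -1.396]
force: [-1.5, -1.0, -1.6]
width: 0.0196
```

arm_command --motion '[[[0,-0.8,0],[0,0,0],0],[[0,-0.8,0],[0,0,0],0]]'

```text
t: 12.27
eef_pos: [0.5773, 0.2077, 0.1701]
ee_rot: [3.141, -0.0, -1.396]
force: [-3.5, 0.6, 0.2]
width: 0.0197
```

arm_command --motion '[[[0,-0.5,0],[0,0,0],0],[[0,0,0],[0,0,0],0]]'

```text
t: 12.43
eef_pos: [0.5776, 0.2077, 0.17]
ee_rot: [3.141, -0.0, -1.396]
force: [-4.7, -0.5, -0.4]
width: 0.0196
```

```bash
python3 st.py
```

```text
along 64.6 F -4.66 Mpitch 1.962 [-4.7 -0.5 -0.4]
```

Force rose to 4.7 N and stays there while the advance stalls, against about 1.6 N when sliding, so this is the stop after roughly 25 mm. I ease the push and lift level.

arm_command --motion '[[[0,0.8,0],[0,0,0],0],[[0,0,-2],[0,0,0],0],[[0,0,-2],[0,0,0],0],[[0,0,-2],[0,0,0],0],[[0,0,-1.5],[0,0,0],0],[[0,0,-1],[0,0,0],0],[[0,0,-1],[0,0,0],0],[[0,0,-1],[0,0,0],0],[[0,0,-1],[0,0,0],0],[[0,0,-1],[0,0,0],0],[[0,0,0],[0,0,0],0]]'

```text
t: 13.35
eef_pos: [0.5772, 0.2077, 0.1823]
ee_rot: [3.141, -0.0, -1.396]
force: [0.5, 0.5, -10.0]
width: 0.02
```

```bash
python3 st.py
```

```text
along 64.3 F 0.55 Mpitch 0.049 [  0.5   0.5 -10. ]
```

arm_command --motion '[[[0,0,-0.7],[0,0,0],0],[[0,0,0],[0,0,0],0],[[0,0,0],[0,0,0],0]]'

```text
t: 13.6
eef_pos: [0.5772, 0.2077, 0.1832]
ee_rot: [3.141, -0.0, -1.396]
force: [0.7, 0.7, -8.4]
width: 0.0197
```

```bash
python3 st.py; python3 - <<'E'
from h import *
snap('scene','w4.png',(340,190,430,265),8)
E
```

```text
along 64.3 F 0.79 Mpitch 0.087 [ 0.7  0.7 -8.4]
```

View pics/w4.png

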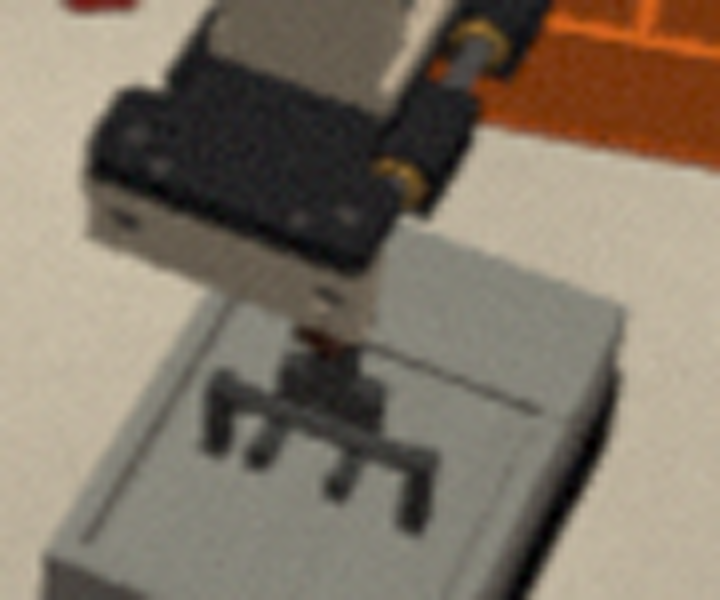

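The lid's weight (about 7 N) hangs on both prongs and the bar lies in the throat. I lift on slowly past the lip.

arm_command --motion '[[[0,0,-1.5],[0,0,0],0],[[0,0,-1.5],[0,0,0],0],[[0,0,-1.5],[0,0,0],0],[[0,0,-1.5],[0,0,0],0],[[0,0,-2],[0,0,0],0],[[0,0,-2],[0,0,0],0],[[0,0,-2],[0,0,0],0],[[0,0,-2],[0,0,0],0],[[0,0,-2],[0,0,0],0],[[0,0,-2],[0,0,0],0],[[0,0,-2],[0,0,0],0],[[0,0,-2],[0,0,0],0]]'

```text
t: 14.65
eef_pos: [0.5772, 0.2077, 0.2055]
ee_rot: [3.142, 0.0, -1.396]
force: [0.0, -0.2, -9.2]
width: 0.0197
```

```bash
python3 st.py; python3 -c "
from h import *
to((.550,-.082,.21),-89)"
```

```text
along 64.3 F -0.0 Mpitch 0.054 [ 0.  -0.2 -9.2]
tool shift mm [280.5  77.2  -4.5] rows>= 8
tool rotvec deg [0.   0.   9.03]
shift in target frame [289.13962704  32.26898144  -4.45734107]
```

arm_command --motion '[[[0,0,-3],[0,0,0],0],[[0,0,-5],[0,0,0],0],[[0,0,-5],[0,0,0],0],[[0,0,-5],[0,0,0],0],[[0,0,-5],[0,0,0],0],[[0,0,-2],[0,0,0],0],[[0,0,0],[0,0,0],0]]'

```text
t: 15.23
eef_pos: [0.5776, 0.2079, 0.2313]
ee_rot: [-3.14, 0.001, -1.396]
force: [0.5, 0.2, -8.9]
width: 0.0202
```

```bash
python3 - <<'E'
from h import *
for n,f,box in(('top','t0.png',(300,140,395,230)),('scene','s0.png',(245,175,342,247))):
    im=cv2.imread('pics/'+f); x0,y0,x1,y1=box; c=im[y0:y1,x0:x1].astype(int)
    s=cv2.resize(c.astype(np.uint8),None,fx=4,fy=4,interpolation=cv2.INTER_CUBIC).astype(int)
    m=((s[:,:,2]-s[:,:,0])>18).astype(np.uint8); m=cv2.morphologyEx(m,cv2.MORPH_OPEN,np.ones((9,9)));m=cv2.morphologyEx(m,cv2.MORPH_CLOSE,np.ones((15,15)))
    k=max(cv2.findContours(m,0,cv2.CHAIN_APPROX_NONE)[0],key=cv2.contourArea)[:,0]
    W=np.array([back(n,(u+.5)/4-.5+x0,(v+.5)/4-.5+y0,.009)[:2] for u,v in k],np.float32)
    print(n,cv2.minAreaRect(W*1000), (W.min(0)+W.max(0))/2)
to((.550,-.082,.23),-89)
E
```

```text
top ((549.7778930664062, -81.2437515258789), (166.3988037109375, 156.3219757080078), 2.6729979515075684) [ 0.5495467  -0.08172266]
scene ((552.3717041015625, -86.20358276367188), (272.5878601074219, 285.7031555175781), 38.663108825683594) [ 0.54365593 -0.09004807]
tool shift mm [280.6  77.7   1.1] rows>= 8
tool rotvec deg [-0.08  0.04  9.03]
shift in target frame [289.33051374  32.6457224    1.31422023]
```

arm_command --motion '[[[0,0,0],[0,0,1],0],[[0,0,0],[0,0,2],0],[[0,0,0],[0,0,2],0],[[0,0,0],[0,0,2],0],[[0,0,0],[0,0,1],0],[[5,0.6,0],[0,0,0],0],[[10,1.2,0],[0,0,0],0],[[16,1.9,0],[0,0,0],0],[[20,2.3,0],[0,0,0],0],[[20,2.3,0],[0,0,0],0],[[20,2.3,0],[0,0,0],0],[[20,2.3,0],[0,0,0],0],[[20,2.3,0],[0,0,0],0],[[20,2.3,0],[0,0,0],0],[[20,2.3,0],[0,0,0],0],[[20,2.3,0],[0,0,0],0],[[20,2.3,0],[0,0,0],0],[[20,2.3,0],[0,0,0],0],[[20,2.3,0],[0,0,0],0]]'

```text
t: 16.82
eef_pos: [0.5561, -0.0466, 0.2306]
ee_rot: [-3.141, -0.0, -1.536]
force: [0.4, 0.0, -8.1]
width: 0.0196
```

arm_command --motion '[[[17,2,0],[0,0,0],0],[[12,1.4,0],[0,0,0],0],[[6,0.7,0],[0,0,0],0],[[2,0.4,0],[0,0,0],0],[[0,0,0],[0,0,0],0],[[0,0,0],[0,0,0],0],[[0,0,0],[0,0,0],0]]'

```text
t: 17.4
eef_pos: [0.5541, -0.0806, 0.2303]
ee_rot: [-3.141, 0.0, -1.535]
force: [0.5, -0.4, -7.8]
width: 0.0196
```

```bash
python3 - <<'E'
from h import *
s=arm.get_state();print(s['eef_pos'],s['ee_rot'],s['force'])
to((.554,-.081,.23),-88)
y=s['ee_rot'][2]+np.pi/2; x=np.array([np.cos(y),np.sin(y),0])
p=s['eef_pos']-[0,0,.0911]; L=p-.0035*x; L[2]=p[2]+.005-.029
off=(240,125)
a=tile('scene',off,LID,[(L,y)],s=7,w=110,h=80)
cv2.imwrite('pics/p.png',a[:,:,::-1])
E
```

```text
[ 0.55408776 -0.08061472  0.23033389] [-3.14149172e+00  2.14016346e-04 -1.53450913e+00] [ 0.48889775 -0.40376842 -7.83730917]
tool shift mm [0.4 0.1 0.3] rows>= 1
tool rotvec deg [-0.01  0.01  0.08]
shift in target frame [0.38198001 0.10115324 0.33389406]
```

View pics/p.png

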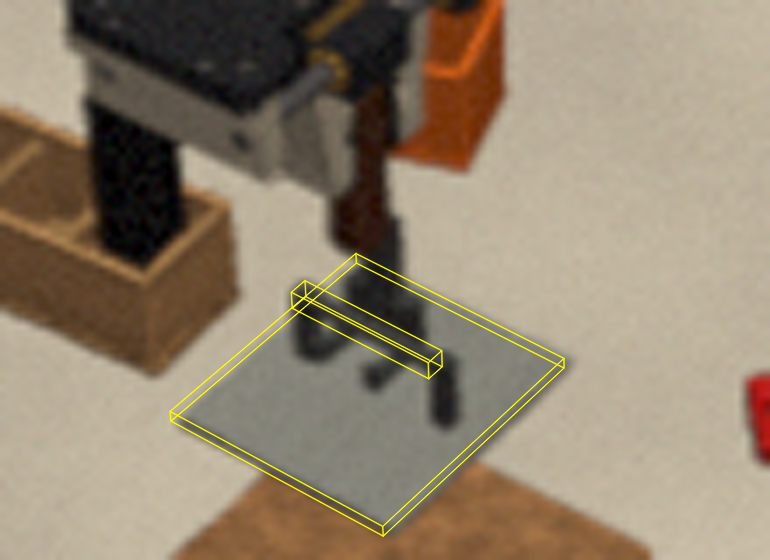

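The wireframe fits the hanging lid to about 1 mm and it is level: corners at (172,415), (384,532), (564,363), (356,258). I lower it, slowly at the end.

arm_command --motion '[[[0,0,4],[0,0,0],0],[[0,0,8],[0,0,0],0],[[0,0,10],[0,0,0],0],[[0,0,10],[0,0,0],0],[[0,0,10],[0,0,0],0],[[0,0,10],[0,0,0],0],[[0,0,10],[0,0,0],0],[[0,0,10],[0,0,0],0],[[0,0,8],[0,0,0],0],[[0,0,6],[0,0,0],0],[[0,0,4],[0,0,0],0],[[0,0,3],[0,0,0],0],[[0,0,2],[0,0,0],0],[[0,0,2],[0,0,0],0],[[0,0,2],[0,0,0],0],[[0,0,1],[0,0,0],0],[[0,0,1],[0,0,0],0],[[0,0,0],[0,0,0],0]]'

```text
t: 18.95
eef_pos: [0.5539, -0.0813, 0.1293]
ee_rot: [3.142, 0.0, -1.535]
force: [1.3, 0.3, -8.0]
width: 0.02
```

arm_command --motion '[[[0,0,0.6],[0,0,0],0],[[0,0,0.6],[0,0,0],0],[[0,0,0.6],[0,0,0],0],[[0,0,0.6],[0,0,0],0],[[0,0,0.6],[0,0,0],0],[[0,0,0],[0,0,0],0]]'

```text
t: 19.45
eef_pos: [0.5538, -0.0813, 0.1262]
ee_rot: [3.141, 0.0, -1.535]
force: [-0.0, 0.1, -8.7]
width: 0.0197
```

arm_command --motion '[[[0,0,0.5],[0,0,0],0],[[0,0,0.5],[0,0,0],0],[[0,0,0.5],[0,0,0],0],[[0,0,0.5],[0,0,0],0],[[0,0,0],[0,0,0],0]]'

```text
t: 19.87
eef_pos: [0.5541, -0.0814, 0.1249]
ee_rot: [-3.141, -0.0, -1.535]
force: [-1.5, 0.7, -2.9]
width: 0.0198
```

Touchdown. I lower the fork free of the bar and draw it back out.

arm_command --motion '[[[0,0,0.6],[0,0,0],0],[[0,0,0.8],[0,0,0],0],[[0,0,1],[0,0,0],0],[[0,0,1.5],[0,0,0],0],[[0,0,2],[0,0,0],0],[[0,0,2],[0,0,0],0],[[0,0,0],[0,0,0],0]]'

```text
t: 20.45
eef_pos: [0.5541, -0.0813, 0.116]
ee_rot: [-3.142, 0.0, -1.535]
force: [-1.0, -0.2, -2.1]
width: 0.0198
```

```bash
python3 st.py
```

```text
along 30.3 F -1.04 Mpitch 0.386 [-1.  -0.2 -2.1]
```

arm_command --motion '[[[0,2,0],[0,0,0],0],[[0,3,0],[0,0,0],0],[[0,4,0],[0,0,0],0],[[0,5,0],[0,0,0],0],[[0,6,0],[0,0,0],0],[[0,8,0],[0,0,0],0],[[0,8,0],[0,0,0],0],[[0,8,0],[0,0,0],0],[[0,4,0],[0,0,0],0],[[0,0,0],[0,0,0],0]]'

```text
t: 21.28
eef_pos: [0.5049, -0.0831, 0.1167]
ee_rot: [-3.141, 0.0, -1.535]
force: [-0.1, 0.3, -1.3]
width: 0.0197
```

```bash
python3 st.py; python3 - <<'E'
from h import *
s=arm.get_state();print(s['eef_pos'])
L=np.array([.5505,-.0812,.010])
a=tile('scene',(245,155),LID,[(L,.035)],s=6,w=100,h=90)
cv2.imwrite('pics/q.png',a[:,:,::-1])
E
```

```text
along -18.9 F -0.05 Mpitch 0.104 [-0.1  0.3 -1.3]
[ 0.50492341 -0.08309459  0.11671927]
```

View pics/q.png

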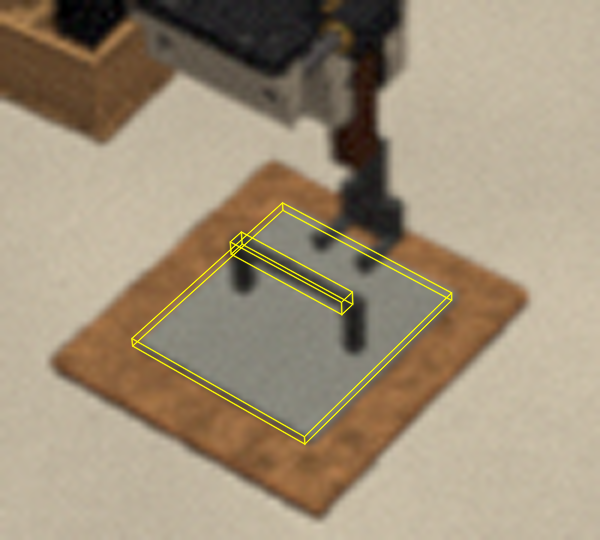

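The lid is flat on the cork: lid corners (132,345), (284,210), (452,299), (305,443) against cork corners (52,362), (272,160), (528,295), (320,518). The centre is off by about 10 px, roughly 3 mm, and the fork is free. Now I take the lifter back to its own slot, at the pose it was grasped in.

arm_command --motion '[[[0,0,-5],[0,0,0],0],[[0,0,-10],[0,0,0],0],[[0,0,-20],[0,0,-1],0],[[0,0,-20],[0,0,-1],0],[[0,0,-20],[0,0,-1],0],[[0,0,-20],[0,0,-1],0],[[0,0,-20],[0,0,0],0],[[0,0,-20],[0,0,0],0],[[0,0,-10],[0,0,0],0],[[0,0,0],[0,0,0],0],[[0,0,0],[0,0,0],0]]'

```text
t: 22.25
eef_pos: [0.5061, -0.0829, 0.2615]
ee_rot: [-3.141, 0.0, -1.466]
force: [-0.1, -0.3, -1.8]
width: 0.0197
```

```bash
python3 -c "
from h import *
print(arm.get_state()['eef_pos'],arm.get_state()['ee_rot'])
to((.4904,-.3662,.259),-84)"
```

```text
[ 0.50605897 -0.0829023   0.26149298] [-3.14084959e+00  4.75073362e-04 -1.46573244e+00]
tool shift mm [280.1  45.3   2.3] rows>= 7
tool rotvec deg [-0.04  0.03  0.02]
shift in target frame [280.10895688  45.18586179   2.49298017]
```

arm_command --motion '[[[12,2,0],[0,0,0],0],[[25,4,0],[0,0,0],0],[[28,4.5,0],[0,0,0],0],[[28,4.5,0],[0,0,0],0],[[28,4.5,0],[0,0,0],0],[[28,4.5,0],[0,0,0],0],[[28,4.5,0],[0,0,0],0],[[28,4.5,0],[0,0,0],0],[[28,4.5,0],[0,0,0],0],[[25,4,0],[0,0,0],0],[[14,2.3,0],[0,0,0],0],[[8,1.4,2],[0,0,0],0],[[0,0,0],[0,0,0],0],[[0,0,0],[0,0,0],0],[[0,0,0],[0,0,0],0]]'

```text
t: 23.5
eef_pos: [0.4904, -0.3654, 0.259]
ee_rot: [3.141, 0.001, -1.465]
force: [0.2, -0.1, -1.2]
width: 0.0197
```

```bash
python3 -c "
from h import *
print(arm.get_state()['eef_pos'],arm.get_state()['ee_rot'],arm.get_state()['force'])
to((.4904,-.3662,.098),-84)"
```

```text
[ 0.49038947 -0.36542679  0.25904888] [ 3.14110488e+00  5.98543004e-04 -1.46503624e+00] [ 0.19692064 -0.07950322 -1.16824449]
tool shift mm [  0.9  -0.  161. ] rows>= 4
tool rotvec deg [0.03 0.03 0.06]
shift in target frame [7.70078068e-01 7.03515650e-02 1.61048885e+02]
```

Aligned to within 1 mm. I lower to just above the walls, then into the slot.

arm_command --motion '[[[0.8,0,15],[0,0,0],0],[[0,0,20],[0,0,0],0],[[0,0,20],[0,0,0],0],[[0,0,15],[0,0,0],0],[[0,0,10],[0,0,0],0],[[0,0,8],[0,0,0],0],[[0,0,8],[0,0,0],0],[[0,0,8],[0,0,0],0],[[0,0,8],[0,0,0],0],[[0,0,8],[0,0,0],0],[[0,0,8],[0,0,0],0],[[0,0,8],[0,0,0],0],[[0,0,8],[0,0,0],0],[[0,0,6],[0,0,0],0],[[0,0,4],[0,0,0],0],[[0,0,3],[0,0,0],0],[[0,0,2],[0,0,0],0],[[0,0,1],[0,0,0],0],[[0,0,0],[0,0,0],0]]'

```text
t: 25.08
eef_pos: [0.4906, -0.3671, 0.0995]
ee_rot: [-3.142, -0.0, -1.466]
force: [-0.0, -0.1, -2.0]
width: 0.0198
```

arm_command --motion '[[[0,0,0.5],[0,0,0],0],[[0,0,0.5],[0,0,0],0],[[0,0,0],[0,0,0],0],[[0,0,0],[0,0,0],0]]'

```text
t: 25.42
eef_pos: [0.4906, -0.3671, 0.0986]
ee_rot: [-3.141, -0.0, -1.466]
force: [0.6, -0.7, -1.1]
width: 0.0196
```

arm_command --motion '[[[0,0,0.5],[0,0,0],0],[[0,0,0.5],[0,0,0],0],[[0,0,0.4],[0,0,0],0],[[0,0,0],[0,0,0],0],[[0,0,0],[0,0,0],0]]'

```text
t: 25.83
eef_pos: [0.4905, -0.367, 0.097]
ee_rot: [-3.142, 0.0, -1.466]
force: [0.1, 0.7, -1.9]
width: 0.0195
```

arm_command --motion '[[[0,0,0.5],[0,0,0],0],[[0,0,0.3],[0,0,0],0],[[0,0,0],[0,0,0],0]]'

```text
t: 26.08
eef_pos: [0.4907, -0.3671, 0.097]
ee_rot: [-3.141, -0.0, -1.465]
force: [-1.2, 1.6, 5.6]
width: 0.0198
```

Floor contact. I ease off, open slowly and rise.

arm_command --motion '[[[0,0,-0.6],[0,0,0],0],[[0,0,0],[0,0,0],0.25],[[0,0,0],[0,0,0],0.3],[[0,0,0],[0,0,0],0.4],[[0,0,0],[0,0,0],0.6],[[0,0,0],[0,0,0],0.8],[[0,0,0],[0,0,0],0.9],[[0,0,0],[0,0,0],0.9],[[0,0,0],[0,0,0],0.9],[[0,0,0],[0,0,0],0.9],[[0,0,0],[0,0,0],0.9],[[0,0,0],[0,0,0],0.9]]'

```text
t: 27.08
eef_pos: [0.4906, -0.367, 0.0969]
ee_rot: [3.142, 0.0, -1.465]
force: [-0.2, 0.2, 0.5]
width: 0.0773
```

arm_command --motion '[[[0,0,-8],[0,0,0],0.9],[[0,0,-15],[0,0,0],0.9],[[0,0,-20],[0,0,0],0.9],[[0,0,-25],[0,0,0],0.9],[[0,0,-25],[0,0,0],0.9],[[0,0,-25],[0,0,0],0.9],[[0,0,-25],[0,0,0],0.9],[[30,20,0],[0,0,0],0.9],[[35,20,0],[0,0,0],0.9],[[35,20,0],[0,0,0],0.9],[[35,20,0],[0,0,0],0.9],[[30,20,0],[0,0,0],0.9],[[15,10,0],[0,0,0],0.9],[[0,0,0],[0,0,0],0.9]]'

```text
t: 28.25
eef_pos: [0.3975, -0.5607, 0.2397]
ee_rot: [3.141, 0.0, -1.469]
force: [0.2, 0.5, 0.4]
width: 0.0788
```

```bash
python3 - <<'E'
from h import *
s=arm.get_state();print(s['t'],s['eef_pos'],s['width'])
a=tile('top',(300,135),[],[],s=4,w=200,h=100)[:, :]
draw(a,'top',LID,np.array([.5505,-.0812,.01]),.035,np.array((300,135)),4,(255,255,0))
b=tile('scene',(190,100),[],[],s=4,w=200,h=50) if 0 else tile('scene',(190,100),LIFT,[],s=4,w=200,h=50)
cv2.imwrite('pics/e.png',np.vstack([a,b])[:,:,::-1])
E
```

```text
28.25 [ 0.39749386 -0.56073058  0.23969659] 0.07881220994027643
```

View pics/e.png

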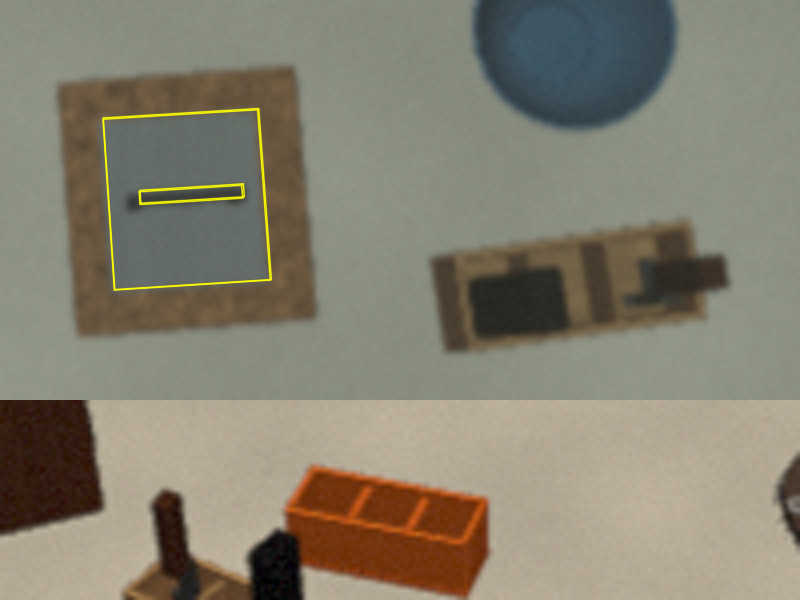

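The lid lies flat and central: cork margins are about 45/40 px left and right and 40/45 px top and bottom. The lifter stands upright in its slot with its handle at (690,275), the remote and bowl are untouched, and the gripper is clear.

```bash
python3 -c "
from station import arm
print(arm.job_done())"
```

```text
the job is handed in; nothing more can be done
None
```

The lid is off the warmer and on the trivet, the lifter is back in the organizer, and I handed the job in after about 28 s of robot time.

- **Sliding the lid:** I hooked the fork under the loop from the front and slid the lid back about 25 mm. It moved at 1–2 N. At the stop the force rose to 4.7 N and stayed there, well under the 9 N limit.
- **Placing the lid:** I lifted it level and set it down softly on the cork. The last top picture shows it flat and centred to about 2 mm; the scene camera put the offset nearer 3 mm.
- **Returning the lifter:** It stands upright in its original slot, released. While seating it, the force on the tool briefly reached 5.6 N when it met the organizer's floor. The gripper ended well clear of everything.
- **Other objects:** The remote, the bowl and the orange look-alike in view are where they were. I did not check the coaster, clicker, tin or mug with a close picture at the end, but the arm never went near them at a height where it could touch.

I viewed 12 pictures, two over the budget of 10.

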